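# Clear the preheater: lift hot boards to the cooling slab, scrap the offcuts

## Task

Clear the preheater: with the lifter slid under each of the two hot circuit boards, carry them one at a time to the pale stone cooling slab and set them down gently, standing on their feet wholly on the slab - never touch a board with the gripper, turn it over or drop it. Put every black plastic offcut, from the preheater and from the slab, into the grey scrap bin, and at the end leave the lifter standing on its blade on the black tool mat. Leave the pliers, solder reel, jar and bottle where they are.

Things in the scene. Friction and masses are not known exactly. Their poses are not given: they have to be found in the camera images.
- plate: Preheater with a flat bare aluminium plate, 270 (x) x 280 (y) mm, its top 30 mm above its origin (origin: centre of the underside, on the bench). Fixed. A grey control box, 50 mm deep and 45 mm high, is joined to its far (+x) end, from 140 to 190 mm beyond the origin.
- slab: Pale stone cooling slab, 280 (x) x 180 (y) x 20 mm, flat, no rim, fixed. Origin: centre of its underside; its top is 20 mm above.
- mat: Thin black rubber tool mat, 90 (x) x 240 (y) x 3 mm, fixed on the bench. Origin: centre of its underside.
- bin: Grey open scrap bin, 150 (x) x 130 (y) mm outside, 65 mm high, walls and floor 4 mm. Fixed. Origin: centre of its underside.
- lifter: Lifter (cranked turner). Flat steel blade 110 (own x) x 50 x 3 mm; origin: centre of the blade's underside; tip at x +55 mm. A neck rises from the blade's rear edge (x -55) to a dark wooden handle 100 long, 18 wide, 22 high, running level back from x -68 to -168 mm, its centre 61 mm above the blade's underside. It stands on its blade, handle in the air. Starts on the mat. 180 g.
- lifter_grip (a point): Good place to grip the lifter's handle across its 18 mm width from above: 90 mm behind and 61 mm above the lifter's origin.
- lifter_tip (a point): Middle of the blade's front edge.
- board1: Hot circuit board, 110 (own x) x 90 (own y) x 3 mm, 120 g, on four round brass feet 14 mm high, 8 mm across at (+-49, +-39) mm: a 14 mm gap below, 70 mm wide between the feet of a short side, 90 mm on a long side. Parts on top reach 38 mm above the feet. Origin: centre, level with the undersides of the feet. Starts on the preheater plate.
- board2: Hot circuit board, 110 (own x) x 90 (own y) x 3 mm, 120 g, on four round brass feet 14 mm high, 8 mm across at (+-49, +-39) mm: a 14 mm gap below, 70 mm wide between the feet of a short side, 90 mm on a long side. Parts on top reach 38 mm above the feet. Origin: centre, level with the undersides of the feet. Starts on the preheater plate.
- offcut1: Black sawn-off piece of plastic strip, 60 (own x) x 20 (own y) x 18 mm, 30 g. Origin: centre of its underside (as made; it may come to lie on another side). At first on the preheater plate, or for offcut4 and offcut5 on the cooling slab. May be absent (None).
- offcut2: Black sawn-off piece of plastic strip, 60 (own x) x 20 (own y) x 18 mm, 30 g. Origin: centre of its underside (as made; it may come to lie on another side). At first on the preheater plate, or for offcut4 and offcut5 on the cooling slab. May be absent (None).
- offcut3: Black sawn-off piece of plastic strip, 60 (own x) x 20 (own y) x 18 mm, 30 g. Origin: centre of its underside (as made; it may come to lie on another side). At first on the preheater plate, or for offcut4 and offcut5 on the cooling slab. May be absent (None).
- offcut4: Black sawn-off piece of plastic strip, 60 (own x) x 20 (own y) x 18 mm, 30 g. Origin: centre of its underside (as made; it may come to lie on another side). At first on the preheater plate, or for offcut4 and offcut5 on the cooling slab. May be absent (None).
- offcut5: Black sawn-off piece of plastic strip, 60 (own x) x 20 (own y) x 18 mm, 30 g. Origin: centre of its underside (as made; it may come to lie on another side). At first on the preheater plate, or for offcut4 and offcut5 on the cooling slab. May be absent (None).
- pliers: Pliers with yellow handles, 150 mm long, 40 wide, 11 high, lying flat. Not part of the job: leave it where it is. Origin: centre of its underside.
- spool: Reel of solder standing on its flange, 60 mm across, 42 high. Not part of the job: leave it where it is. Origin: centre of its underside.
- fluxjar: Small jar, 50 mm across, 45 high. Not part of the job: leave it where it is. Origin: centre of its underside.
- washbottle: Bottle, 60 mm across, 160 high. Not part of the job: leave it where it is. Origin: centre of its underside.

How it is judged:
By the outcome, as a careful person would: the job done as asked, in the order asked, and still so for the second after the job is handed in, with the robot touching nothing.
Of offcut1, offcut2, offcut3, offcut4, offcut5 only 3 to 5 are there at a start; the rules pass over those that are not, and their reading is None.
At some moment in a run one of offcut1, offcut2, offcut3, offcut4, offcut5 may be knocked a few centimetres aside while the robot is not near it.
It also fails if it takes over 210 s, if anything falls off the work surface, if the arm or the gripper's body presses on something with over 40 N, if the wrist force passes 120 N, or if a joint passes its speed limit or range.

## Robot

A 7-joint arm with a two-finger parallel gripper is mounted at the origin on the work surface. World frame = base frame: x ahead of the robot, y to its left, z up, the work surface at z = 0. Lengths are in m, angles in rad, forces in N, time in s.
With the tool pointing down it reaches from about 0.425 to 0.875 m from the base axis. Payload 4.7 kg.
Tool frame: the origin (TCP) lies midway between the tips of the shut fingers; the grasp point (between the pads) lies 19 mm behind it; z points along the fingers, y is the line along which they close (so a half turn about z gives the same grasp; the last joint's range is limited). The gripper opens to 87 mm and grips with 3 to 60 N. Pads are 19 mm wide; open, the fingers measure 117 mm over their backs; the gripper's body (75 mm by 190 mm) begins 51 mm behind the grasp point.
Start: joints at [1.281, 0.321, -0.07, 1.45, 0.023, 1.371, -0.057], TCP at [0.194, -0.62, 0.223] pointing down, gripper open.
Joint ranges: [-2.86, 2.86], [-0.3, 2.09], [-1.38, 1.24], [0.06, 2.45], [-1.56, 4.7], [0.09, 2.05], [-2.69, 2.69]. Speed limits (rad/s): [2.57, 2.57, 3.14, 3.14, 3.14, 3.14, 3.14].

## Interface

Orientations are given as a rotation vector (axis times angle).
In Python, from bench import ctrl gives the robot as it stands. The module is installed in compiled form; this text tells all that it offers.
- The arm moves only by the tool carry_out, never from a script. Its argument "steps" is a list of rows, each a list of 7 numbers: the turn, a rotation vector about the world's x, y, z in degrees, then the shift along the world's x, y, z in cm, then the opening, from 0 (shut) to 1 (fully open). A call has 1 to 12 rows; each row is the pose to reach, as a shift and turn from the pose commanded when the call began; what a row does not reach only later rows make up. A row lasts 1/10 s, in which the tool goes at most 50 mm and 8.59 degrees, less where a joint would pass 70% of its speed; a pose out of reach is approached as far as the arm can. A call with a gripper value outside its range is refused whole. The fingers move at their own pace and stop on an object; "squeeze" is the grip in N (left out, the last holds). Time passes only in rows, so rows that repeat a pose let the fingers close. It gives the time, the measured TCP pose, the force, the opening and the grip force at its end, in the units of the state.
- ctrl.get_state(): the state, without advancing time (a new reading comes with each control period).
- ctrl.get_image(name): name is "scene" or "side" or "wrist"; returns a dict with "pixels" (420x560x3 uint8, red, green, blue), "camera_matrix" (3x3 intrinsics, pixels), "cam_to_world" (4x4, takes a point from camera to world coordinates); the wrist camera has in their place "T_tool_cam" (4x4, takes a point from camera to tool coordinates, whose origin is the TCP and whose axes are the flange's). Camera axes: x right, y down, z forward; pixel columns grow to the right and rows downward; lengths in m; the calibration is good to about 2 mm. A picture is of the moment at which its call begins: read the wrist's pose just before it. There is no depth.
- ctrl.close_job(): hands the job in; it is judged then, once.
The state is a dict: "time": time; "joint_positions": joint angles; "qd": joint speeds; "joint_torque": joint torques, N m; "position": TCP position; "tool_rot": TCP orientation; "ft_force": force on the tool from outside, world axes, zero at the start; "torque": the same for the moment, N m; "grip_width": opening from 0.0 (shut) to 1.0 (fully open); "grip_force": force on a finger pad.
Only numpy, scipy, OpenCV 4.12 (cv2) and the standard library are available. Lean on these libraries where they do the work, as an engineer would, in place of code of your own. Each camera call takes 0.05 s, during which the arm holds its last target. There are 200 camera calls.

## Working session

There is one attempt and no reset: what is moved stays moved. The work goes in short steps, Python scripts to look and compute and a tool call to move; the robot and the scene stay as the last step left them, time stands still between calls to the robot, and variables do not carry over. Pictures are saved under pics/ and viewed, at most 14 in all, crops included, and the job is handed in when it is done.

Besides the shell and the picture viewer there is one more tool, called in YAML: its name, and indented under it one key for each argument. carry_out: Moves the arm, as the interface text tells. Its arguments: {"type":"object","properties":{"steps":{"type":"array","items":{"type":"array","items":{"type":"number"}}},"squeeze":{"type":"number"}},"required":["steps"]}

```bash
mkdir -p pics; cat > h.py <<'E'
import numpy as np, cv2
from scipy.spatial.transform import Rotation as R
from bench import ctrl
def grab(n,f=None):
    s=ctrl.get_state(); im=ctrl.get_image(n); p=np.array(im['pixels']); K=np.array(im['camera_matrix'])
    if n=='wrist':
        T=np.eye(4); T[:3,:3]=R.from_rotvec(s['tool_rot']).as_matrix(); T[:3,3]=s['position']; C=T@np.array(im['T_tool_cam'])
    else: C=np.array(im['cam_to_world'])
    if f: cv2.imwrite('pics/'+f,p[:,:,::-1]); np.savez('pics/'+f[:-4]+'.npz',p=p,K=K,C=C)
    return p,K,C
def load(f):
    d=np.load('pics/'+f+'.npz'); return d['p'],d['K'],d['C']
def ray(uv,K,C,z):
    uv=np.atleast_2d(uv).astype(float); d=np.c_[uv,np.ones(len(uv))]@np.linalg.inv(K).T@C[:3,:3].T; o=C[:3,3]
    return o+d*((z-o[2])/d[:,2])[:,None]
def proj(P,K,C):
    P=np.atleast_2d(P); q=(P-C[:3,3])@C[:3,:3]@K.T; return q[:,:2]/q[:,2:]
E
python3 - <<'E'
from h import *
s=ctrl.get_state(); print(s['position'],s['tool_rot'],s['ft_force'],s['time'],s['grip_width'])
for n in('scene','side','wrist'):
    p,K,C=grab(n,n+'0.png'); print(n,K.round(1).tolist(),C.round(3).tolist())
E
```

```text
[ 0.19425981 -0.61970858  0.22146906] [-3.10356452e+00 -4.75318565e-01  6.17011105e-04] [ 0.09694663 -0.22327738  0.04670495] 0.0 1.0003525556893145
scene [[384.4, 0.0, 280.9], [0.0, 384.4, 207.7], [0.0, 0.0, 1.0]] [[0.699, 0.546, -0.462, 1.002], [0.715, -0.528, 0.458, -0.434], [0.005, -0.651, -0.759, 0.765], [0.0, 0.0, 0.0, 1.0]]
side [[379.6, 0.0, 282.4], [0.0, 379.6, 210.5], [0.0, 0.0, 1.0]] [[-0.681, -0.548, 0.486, 0.171], [-0.732, 0.499, -0.463, 0.374], [0.012, -0.671, -0.741, 0.66], [0.0, 0.0, 0.0, 1.0]]
wrist [[335.7, 0.0, 280.0], [0.0, 335.7, 213.5], [0.0, 0.0, 1.0]] [[0.299, -0.911, -0.286, 0.273], [-0.954, -0.286, -0.088, -0.595], [-0.002, 0.299, -0.954, 0.382], [0.0, 0.0, 0.0, 1.0]]
```

View pics/scene0.png

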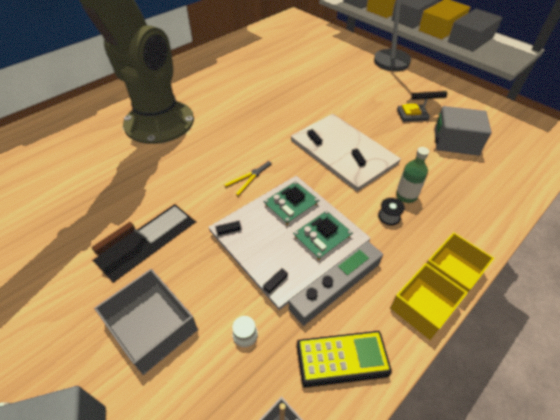

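View pics/side0.png

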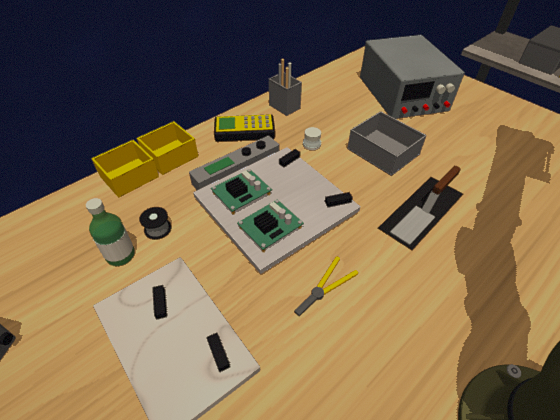

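The scene shows two boards on the plate, at (292,202) and (325,235), with offcuts at (229,228) and (275,281). Two more offcuts lie on the slab at (315,137) and (358,157). The lifter is on the mat at (150,235) and the bin is at (147,320).

```bash
python3 - <<'E'
from h import *
def rects(name,mask,z,amin,win):
    p,K,C=load(name)
    n,l,st,ce=cv2.connectedComponentsWithStats(mask.astype(np.uint8))
    for i in range(1,n):
        if st[i,4]<amin: continue
        c=ce[i]
        if not any(a<=c[0]<=b and e<=c[1]<=d for a,e,b,d in win): continue
        ct=max(cv2.findContours((l==i).astype(np.uint8),0,1)[0],key=cv2.contourArea).reshape(-1,2)
        P=ray(ct,K,C,z)[:,:2]; r=cv2.minAreaRect((P*1000).astype(np.float32))
        w,h=r[1]; a=r[2] if w>=h else r[2]-90
        print('  ',c.round(),st[i,4],'ctr',np.round(r[0],1),'LxW',round(max(w,h)),round(min(w,h)),'long dir deg',round(a%180,1))
W={'scene0':dict(plate=[(210,180,370,300)],slab=[(290,115,400,185)],mat=[(90,200,200,280)],bin=[(95,270,200,370)]),
   'side0':dict(plate=[(195,145,360,270)],slab=[(95,260,260,420)],mat=[(380,165,465,248)],bin=[(345,110,430,175)])}
for n in W:
    p,K,C=load(n); hsv=cv2.cvtColor(p,cv2.COLOR_RGB2HSV); H,S,V=[hsv[...,i].astype(int) for i in range(3)]
    w=W[n]; print(n)
    green=(H>50)&(H<95)&(S>70)&(V>40)
    green=cv2.morphologyEx(green.astype(np.uint8),cv2.MORPH_CLOSE,np.ones((5,5)))
    print(' boards'); rects(n,green,.0465,200,w['plate'])
    dark=(V<60)
    print(' offc plate'); rects(n,dark,.039,60,w['plate'])
    print(' offc slab'); rects(n,dark,.029,60,w['slab'])
    pale=(S<60)&(V>110)
    print(' plate'); rects(n,cv2.morphologyEx(pale.astype(np.uint8),cv2.MORPH_CLOSE,np.ones((3,3))),.03,3000,w['plate'])
    print(' slab'); rects(n,cv2.morphologyEx(pale.astype(np.uint8),cv2.MORPH_CLOSE,np.ones((3,3))),.02,2000,w['slab'])
    print(' blade'); rects(n,(S<70)&(V>90),.006,200,w['mat'])
    print(' handle z.061'); rects(n,(H<15)&(S>110)&(V<140),.064,60,w['mat'])
    print(' mat'); rects(n,cv2.morphologyEx((V<75).astype(np.uint8),cv2.MORPH_CLOSE,np.ones((3,3))),.003,300,w['mat'])
    print(' bin z.065'); rects(n,cv2.morphologyEx(((S<70)&(V<150)).astype(np.uint8),cv2.MORPH_CLOSE,np.ones((5,5))),.065,1000,w['bin'])
def mm(n,uv,z): 
    p,K,C=load(n); return (ray(uv,K,C,z)[:,:2]*1000).round().tolist()
print('plate corners scene',mm('scene0',[(210,231),(295,180),(369,237),(284,302)],.03))
print('plate corners side',mm('side0',[(196,198),(263,270),(358,208),(290,152)],.03))
print('slab scene',mm('scene0',[(291,145),(331,116),(399,157),(358,184)],.02))
print('slab side',mm('side0',[(94,307),(181,260),(260,367)],.02))
print('bin top scene',mm('scene0',[(96,303),(151,271),(197,320),(143,367)],.065))
print('bin top side',mm('side0',[(348,138),(377,112),(425,130),(390,163)],.065))
print('mat scene',mm('scene0',[(93,262),(181,205),(196,215),(112,277)],.003))
print('mat side',mm('side0',[(379,230),(428,177),(464,191),(414,248)],.003))
E
python3 -c "
import cv2,numpy as np
a=cv2.imread('pics/scene0.png');b=cv2.imread('pics/side0.png')
t=np.hstack([cv2.resize(a[195:285,85:205],None,fx=3.3,fy=3.3),cv2.resize(b[160:250,360:480],None,fx=3.3,fy=3.3)])
u=np.hstack([cv2.resize(a[170:310,200:390],(396,292)),cv2.resize(b[130:270,185:375],(396,292))])
cv2.imwrite('pics/crop1.png',np.vstack([t,u]))"
```

```text
scene0
 boards
   [293. 203.] 590 ctr [566.8  32.1] LxW 105 85 long dir deg 86.9
   [324. 235.] 788 ctr [688.   13.6] LxW 106 86 long dir deg 85.5
   [353. 262.] 325 ctr [786.9   4.3] LxW 67 28 long dir deg 83.9
 offc plate
   [294. 195.] 240 ctr [552.6  56.5] LxW 55 44 long dir deg 170.7
   [325. 227.] 287 ctr [676.2  38.6] LxW 54 43 long dir deg 172.1
   [228. 228.] 172 ctr [ 519.  -131.8] LxW 52 23 long dir deg 62.4
   [276. 282.] 155 ctr [ 700.2 -150.7] LxW 58 17 long dir deg 92.3
   [327. 282.] 64 ctr [777.7 -71.9] LxW 19 17 long dir deg 135.8
   [311. 295.] 60 ctr [ 774.6 -117.3] LxW 21 15 long dir deg 133.0
 offc slab
   [314. 137.] 84 ctr [424.7 274.5] LxW 64 20 long dir deg 161.0
   [358. 158.] 95 ctr [572.5 298.9] LxW 63 19 long dir deg 152.2
 plate
   [292. 249.] 9898 ctr [646.7 -36.4] LxW 318 281 long dir deg 175.1
 slab
   [346. 151.] 3607 ctr [510.7 309.6] LxW 283 181 long dir deg 175.8
 blade
   [162. 224.] 823 ctr [ 370.1 -225.6] LxW 116 59 long dir deg 92.3
 handle z.061
   [113. 238.] 394 ctr [ 378.  -342.5] LxW 99 28 long dir deg 93.3
 mat
   [131. 250.] 2134 ctr [
[... 1209 characters left out ...]
 208.] 1758 ctr [ 383.6 -314.8] LxW 307 88 long dir deg 93.1
 bin z.065
plate corners scene [[489.0, -164.0], [511.0, 104.0], [765.0, 95.0], [744.0, -167.0]]
plate corners side [[745.0, 101.0], [494.0, 115.0], [474.0, -151.0], [720.0, -174.0]]
slab scene [[394.0, 207.0], [383.0, 401.0], [648.0, 394.0], [633.0, 223.0]]
slab side [[648.0, 393.0], [629.0, 218.0], [359.0, 239.0]]
bin top scene [[499.0, -447.0], [511.0, -330.0], [667.0, -326.0], [671.0, -446.0]]
bin top side [[631.0, -293.0], [654.0, -443.0], [517.0, -470.0], [499.0, -293.0]]
mat scene [[353.0, -404.0], [349.0, -157.0], [404.0, -149.0], [420.0, -392.0]]
mat side [[412.0, -156.0], [435.0, -390.0], [347.0, -412.0], [330.0, -172.0]]
```

View pics/crop1.png

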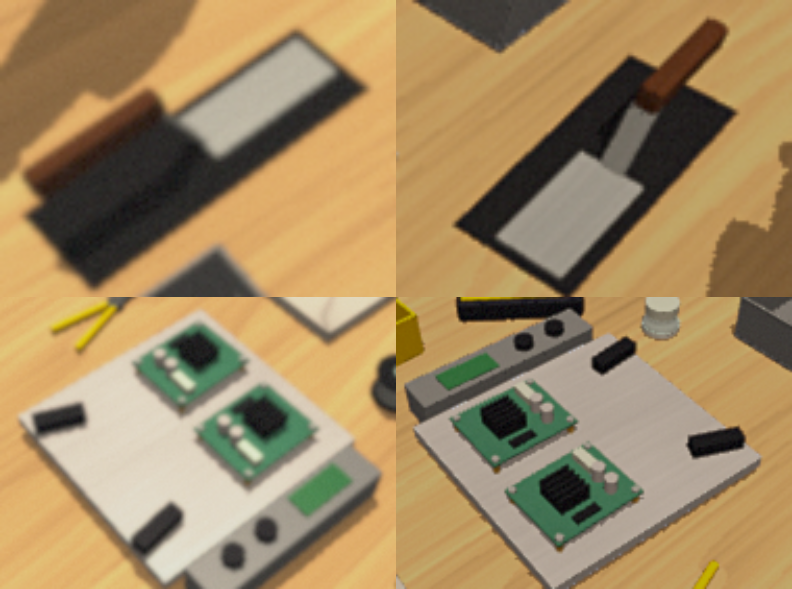

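The crop confirms the lifter's tip points to +y and shows two offcuts on the plate. The estimates agree between views, so I'll go to offcut A at about (518,-132), long axis 63°.

carry_out:
  steps:
    - [0, 0, 45.6, 32.4, 48.8, -9, 0.6]
    - [0, 0, 45.6, 32.4, 48.8, -9, 0.6]
    - [0, 0, 45.6, 32.4, 48.8, -9, 0.6]
    - [0, 0, 45.6, 32.4, 48.8, -9, 0.6]
    - [0, 0, 45.6, 32.4, 48.8, -9, 0.6]
    - [0, 0, 45.6, 32.4, 48.8, -9, 0.6]
    - [0, 0, 45.6, 32.4, 48.8, -9, 0.6]
    - [0, 0, 45.6, 32.4, 48.8, -9, 0.6]
    - [0, 0, 45.6, 32.4, 48.8, -9, 0.6]
    - [0, 0, 45.6, 32.4, 48.8, -9, 0.6]
    - [0, 0, 45.6, 32.4, 48.8, -9, 0.6]
    - [0, 0, 45.6, 32.4, 48.8, -9, 0.6]
  squeeze: 20

```text
time: 1.35
position: [0.5193, -0.1295, 0.1323]
tool_rot: [-2.677, -1.644, -0.001]
ft_force: [1.5, -1.1, -0.9]
grip_width: 0.599
grip_force: 0.0
```

carry_out:
  steps:
    - [0, 0, 0, 0, 0, 0, 0.6]
    - [0, 0, 0, 0, 0, 0, 0.6]
    - [0, 0, 0, 0, 0, 0, 0.6]

```text
time: 1.65
position: [0.5177, -0.1338, 0.1324]
tool_rot: [2.68, 1.639, -0.002]
ft_force: [-0.2, 0.1, -0.9]
grip_width: 0.601
grip_force: 0.0
```

```bash
cat >> h.py <<'E'
def pose():
    s=ctrl.get_state(); M=R.from_rotvec(s['tool_rot']).as_matrix()
    return np.array(s['position'])*1000, np.degrees(np.arctan2(M[1,0],M[0,0])), M
def go(x,y,z,a=None):
    "shift in cm / turn in deg from measured pose to a target in mm/deg"
    p,ya,M=pose(); print('pose',p.round(1),'yaw',ya.round(1),'tilt',np.degrees(M[:2,2]).round(2),'-> shift',((np.array([x,y,z])-p)/10).round(2),'turn',None if a is None else round((a-ya+180)%360-180,1))
def darks(n,z,box,amin=60,f=None):
    "dark blobs whose rect centre (mm) is in box x0,x1,y0,y1"
    p,K,C=grab(n,f) ; V=p.max(2); m=(V<60).astype(np.uint8); out=[]
    l=cv2.connectedComponents(m)[1]
    for c in cv2.findContours(m,0,1)[0]:
        if cv2.contourArea(c)<amin: continue
        P=ray(c.reshape(-1,2),K,C,z)[:,:2]*1000; r=cv2.minAreaRect(P.astype(np.float32)); w,h=r[1]; a=(r[2] if w>=h else r[2]-90)%180
        if box[0]<r[0][0]<box[1] and box[2]<r[0][1]<box[3] and max(w,h)<85: print(n,'ctr',np.round(r[0],1),'LxW',round(max(w,h)),round(min(w,h)),'dir',round(a,1))
E
python3 - <<'E'
from h import *
go(518,-132,33,63)
darks('wrist',.045,(430,620,-230,-50),200,'w1.png')
E
```

```text
pose [ 517.7 -133.8  132.4] yaw 62.9 tilt [-0.05 -0.05] -> shift [ 0.03  0.18 -9.94] turn 0.1
wrist ctr [ 519.2 -129.7] LxW 62 19 dir 62.5
```

carry_out:
  steps:
    - [0, 0, 0, 0.1, 0.3, -5, 0.6]
    - [0, 0, 0, 0.1, 0.3, -8, 0.6]
    - [0, 0, 0, 0.1, 0.3, -9.9, 0.6]
    - [0, 0, 0, 0.1, 0.3, -9.9, 0.6]
    - [0, 0, 0, 0.1, 0.3, -9.9, 0]
    - [0, 0, 0, 0.1, 0.3, -9.9, 0]
    - [0, 0, 0, 0.1, 0.3, -9.9, 0]
    - [0, 0, 0, 0.1, 0.3, -9.9, 0]
    - [0, 0, 0, 0.1, 0.3, -7, 0]
    - [0, 0, 0, 0.1, 0.3, -2, 0]
    - [0, 0, 0, 0.1, 0.3, 2, 0]
    - [0, 0, 0, 0.1, 0.3, 2, 0]

```text
time: 2.9
position: [0.5236, -0.13, 0.1591]
tool_rot: [2.671, 1.637, 0.011]
ft_force: [1.7, -0.5, -0.1]
grip_width: 0.021
grip_force: 0.0
```

```bash
python3 - <<'E'
from h import *
go(550,-382,130,92); print(ctrl.get_state()['grip_width']*87, ctrl.get_state()['grip_force'])
p,K,C=load('side0')
def mm(uv,z): return (ray(uv,K,C,z)[:,:2]*1000).round().tolist()
p,K,C=load('scene0'); print('bottle',mm([(411,194)],0),'spool',mm([(391,218)],0),'jar',mm([(245,342)],0),'pliers',mm([(225,187),(240,193),(270,164)],.005))
E
```

```text
pose [ 523.6 -130.   159.1] yaw 63.0 tilt [ 0.62 -0.24] -> shift [  2.64 -25.2   -2.91] turn 29.0
1.8606193132173037 0.0
bottle [[746.0, 314.0]] spool [[758.0, 205.0]] jar [[741.0, -274.0]] pliers [[380.0, -34.0], [426.0, -19.0], [399.0, 117.0]]
```

carry_out:
  steps:
    - [0, 0, 0, 0, 0, -2, 0.6]
    - [0, 0, 0, 0, 0, -2, 0.6]
    - [0, 0, 0, 0, 0, -2, 0.6]
    - [0, 0, 0, 0, 0, -2, 0.6]

```text
time: 3.3
position: [0.5195, -0.1292, 0.1327]
tool_rot: [-2.678, -1.642, -0.0]
ft_force: [-0.1, -0.7, -0.3]
grip_width: 0.303
grip_force: 0.0
```

```bash
python3 - <<'E'
from h import *
go(518,-132,33,63)
darks('wrist',.045,(430,620,-230,-50),200,'w2.png')
E
```

```text
pose [ 519.5 -129.2  132.7] yaw 63.0 tilt [-0.    0.01] -> shift [-0.15 -0.28 -9.97] turn -0.0
wrist ctr [ 519.3 -129.8] LxW 62 19 dir 63.0
```

View pics/w2.png

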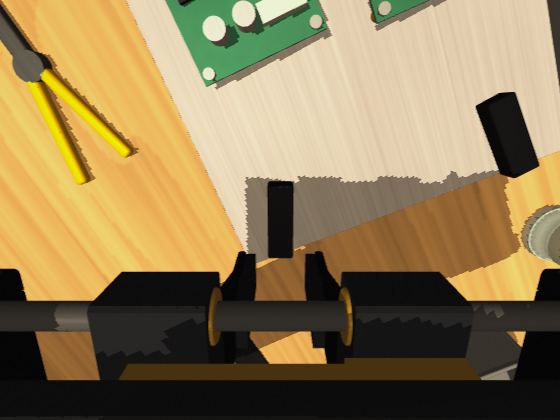

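The wrist view shows the offcut at (280,218), undisturbed and in line with the fingers. The fingers close slowly and I lifted too soon, so I'll give them more rows.

carry_out:
  steps:
    - [0, 0, 0, 0, 0, -5, 0.45]
    - [0, 0, 0, 0, 0, -8, 0.45]
    - [0, 0, 0, 0, 0, -9.9, 0.45]
    - [0, 0, 0, 0, 0, -9.9, 0.45]
    - [0, 0, 0, 0, 0, -9.9, 0]
    - [0, 0, 0, 0, 0, -9.9, 0]
    - [0, 0, 0, 0, 0, -9.9, 0]
    - [0, 0, 0, 0, 0, -9.9, 0]
    - [0, 0, 0, 0, 0, -9.9, 0]
    - [0, 0, 0, 0, 0, -9.9, 0]
    - [0, 0, 0, 0, 0, -9.9, 0]
    - [0, 0, 0, 0, 0, -9.9, 0]

```text
time: 4.55
position: [0.5198, -0.1294, 0.0341]
tool_rot: [2.678, 1.641, 0.0]
ft_force: [-1.5, -0.1, 5.5]
grip_width: 0.232
grip_force: 20.0
```

carry_out:
  steps:
    - [0, 0, 0, 0, 0, 3, 0]
    - [0, 0, 0, 0, 0, 8, 0]
    - [0, 0, 0, 0, 0, 11, 0]
    - [0, 0, 0, 0, 0, 11, 0]
    - [0, 0, 0, 0, 0, 11, 0]

```text
time: 5.05
position: [0.5193, -0.1294, 0.1436]
tool_rot: [2.678, 1.641, 0.0]
ft_force: [-1.0, -0.1, -0.8]
grip_width: 0.226
grip_force: 20.0
```

carry_out:
  steps:
    - [0, 0, 29, 3.1, -25.3, 0, 0]
    - [0, 0, 29, 3.1, -25.3, 0, 0]
    - [0, 0, 29, 3.1, -25.3, 0, 0]
    - [0, 0, 29, 3.1, -25.3, 0, 0]
    - [0, 0, 29, 3.1, -25.3, 0, 0]
    - [0, 0, 29, 3.1, -25.3, 0, 0]
    - [0, 0, 29, 3.1, -25.3, 0, 0]
    - [0, 0, 29, 3.1, -25.3, 0, 0]

```text
time: 5.85
position: [0.5502, -0.3798, 0.1417]
tool_rot: [-2.178, -2.26, -0.002]
ft_force: [0.4, 1.2, 0.0]
grip_width: 0.229
grip_force: 20.0
```

```bash
python3 - <<'E'
from h import *
go(550,-382,45,92)
p,K,C=grab('wrist','w3.png')
E
```

```text
pose [ 550.2 -379.8  141.7] yaw 92.1 tilt [-0.11  0.18] -> shift [-0.02 -0.22 -9.67] turn -0.1
```

View pics/w3.png

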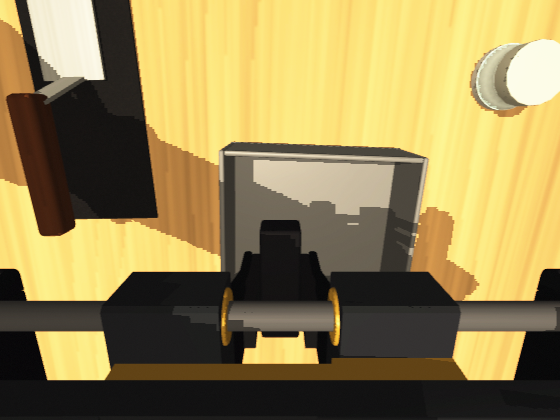

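The bin's far rim spans (222,152) to (427,158), and the offcut is held at (280,240), which looks left and near within the bin. I'll check this numerically.

```bash
python3 - <<'E'
from h import *
p,K,C=load('w3'); print((ray([(222,152),(427,158)],K,C,.065)*1000).round(),(ray([(252,157),(395,160),(238,270),(410,270)],K,C,.004)*1000).round())
E
```

```text
[[ 508. -328.   65.]
 [ 652. -326.   65.]] [[ 524. -339.    4.]
 [ 651. -337.    4.]
 [ 511. -450.    4.]
 [ 680. -443.    4.]]
```

carry_out:
  steps:
    - [0, 0, 0, 1, -1, -4, 0]
    - [0, 0, 0, 1, -1, -8, 0]
    - [0, 0, 0, 1, -1, -9.6, 0]
    - [0, 0, 0, 1, -1, -9.6, 0]
    - [0, 0, 0, 1, -1, -9.6, 0.4]
    - [0, 0, 0, 1, -1, -9.6, 0.4]
    - [0, 0, 0, 1, -1, -9.6, 0.4]
    - [0, 0, 0, 1, -1, -9.6, 0.4]
    - [0, 0, 0, 1, -1, -5, 0.45]
    - [0, 0, 0, 1, -1, 0, 0.45]
    - [0, 0, 0, 1, -1, 0, 0.45]

```text
time: 7.0
position: [0.565, -0.3945, 0.1531]
tool_rot: [2.172, 2.249, 0.004]
ft_force: [1.4, -0.2, 0.5]
grip_width: 0.445
grip_force: 0.0
```

carry_out:
  steps:
    - [0, 0, 0, 14, 24, 0, 0.45]
    - [0, 0, 0, 14, 24, 0, 0.45]
    - [0, 0, 0, 14, 24, 0, 0.45]
    - [0, 0, 0, 14, 24, 0, 0.45]
    - [0, 0, 0, 14, 24, 0, 0.45]
    - [0, 0, 0, 14, 24, 0, 0.45]
    - [0, 0, 0, 14, 24, 0, 0.45]
    - [0, 0, 0, 14, 24, 0, 0.45]
    - [0, 0, 0, 14, 24, 0, 0.45]

```text
time: 7.9
position: [0.7, -0.1546, 0.1437]
tool_rot: [2.184, 2.257, -0.002]
ft_force: [0.4, -0.9, 0.1]
grip_width: 0.45
grip_force: 0.0
```

```bash
python3 - <<'E'
from h import *
go(699,-150,33,92)
darks('wrist',.045,(600,800,-230,-50),200,'w4.png')
E
```

```text
pose [ 700.  -154.6  143.7] yaw 91.9 tilt [-0.  -0.1] -> shift [ -0.1    0.46 -11.07] turn 0.1
wrist ctr [ 698.5 -148.1] LxW 62 19 dir 92.4
wrist ctr [ 778.3 -121.8] LxW 27 24 dir 139.4
wrist ctr [782.1 -76.5] LxW 26 25 dir 6.7
```

carry_out:
  steps:
    - [0, 0, 0, -0.15, 0.6, -5, 0.45]
    - [0, 0, 0, -0.15, 0.6, -9, 0.45]
    - [0, 0, 0, -0.15, 0.6, -11, 0.45]
    - [0, 0, 0, -0.15, 0.6, -11, 0.45]
    - [0, 0, 0, -0.15, 0.6, -11, 0]
    - [0, 0, 0, -0.15, 0.6, -11, 0]
    - [0, 0, 0, -0.15, 0.6, -11, 0]
    - [0, 0, 0, -0.15, 0.6, -11, 0]
    - [0, 0, 0, -0.15, 0.6, -11, 0]
    - [0, 0, 0, -0.15, 0.6, -11, 0]
    - [0, 0, 0, -0.15, 0.6, -11, 0]

```text
time: 9.05
position: [0.699, -0.1467, 0.0338]
tool_rot: [2.182, 2.259, -0.0]
ft_force: [-0.8, -1.3, 2.3]
grip_width: 0.229
grip_force: 20.0
```

carry_out:
  steps:
    - [0, 0, 0, 0, 0, 4, 0]
    - [0, 0, 0, 0, 0, 11, 0]
    - [0, 0, 0, -9, -24, 11, 0]
    - [0, 0, 0, -9, -24, 11, 0]
    - [0, 0, 0, -9, -24, 11, 0]
    - [0, 0, 0, -9, -24, 11, 0]
    - [0, 0, 0, -9, -24, 11, 0]
    - [0, 0, 0, -9, -24, 11, 0]
    - [0, 0, 0, -9, -24, 11, 0]
    - [0, 0, 0, -9, -24, 11, 0]
    - [0, 0, 0, -9, -24, 11, 0]

```text
time: 10.15
position: [0.6104, -0.3829, 0.1435]
tool_rot: [-2.177, -2.264, -0.003]
ft_force: [0.2, -0.3, -0.1]
grip_width: 0.232
grip_force: 20.0
```

carry_out:
  steps:
    - [0, 0, 0, 0, 0, -4, 0]
    - [0, 0, 0, 0, 0, -9.5, 0]
    - [0, 0, 0, 0, 0, -9.5, 0]
    - [0, 0, 0, 0, 0, -9.5, 0.4]
    - [0, 0, 0, 0, 0, -9.5, 0.4]
    - [0, 0, 0, 0, 0, -9.5, 0.4]
    - [0, 0, 0, 0, 0, -9.5, 0.4]
    - [0, 0, 0, 0, 0, -5, 0.45]
    - [0, 0, 0, 0, 0, 0, 0.45]
    - [0, 0, 0, 0, 0, 6, 0.45]
    - [0, 0, 0, 0, 0, 6, 0.45]

```text
time: 11.25
position: [0.6124, -0.3876, 0.2135]
tool_rot: [2.173, 2.25, 0.005]
ft_force: [0.8, -0.4, 0.6]
grip_width: 0.449
grip_force: 0.0
```

```bash
python3 - <<'E'
from h import *
go(424,275,130,162); grab('wrist','w5.png'); grab('side','s5.png'); darks('side',.029,(340,680,200,420))
a=cv2.imread('pics/w5.png');b=cv2.imread('pics/s5.png')
cv2.imwrite('pics/c5.png',np.hstack([cv2.resize(a,(400,300)),cv2.resize(b,(400,300))]))
E
```

```text
pose [ 612.4 -387.6  213.5] yaw 92.0 tilt [ 0.69 -0.4 ] -> shift [-18.84  66.26  -8.35] turn 70.0
side ctr [423.8 276. ] LxW 64 19 dir 163.5
side ctr [571.6 299.7] LxW 66 21 dir 152.9
```

View pics/c5.png

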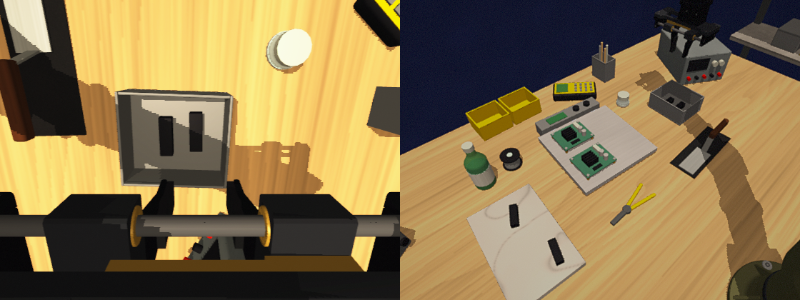

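Left: both offcuts are in the bin. Right: the slab offcuts are unmoved. Next is offcut C.

carry_out:
  steps:
    - [0, 0, 70, -18.8, 66.3, -4, 0.45]
    - [0, 0, 70, -18.8, 66.3, -4, 0.45]
    - [0, 0, 70, -18.8, 66.3, -4, 0.45]
    - [0, 0, 70, -18.8, 66.3, -4, 0.45]
    - [0, 0, 70, -18.8, 66.3, -4, 0.45]
    - [0, 0, 70, -18.8, 66.3, -4, 0.45]
    - [0, 0, 70, -18.8, 66.3, -4, 0.45]
    - [0, 0, 70, -18.8, 66.3, -4, 0.45]
    - [0, 0, 70, -18.8, 66.3, -4, 0.45]
    - [0, 0, 70, -18.8, 66.3, -4, 0.45]
    - [0, 0, 70, -18.8, 66.3, -4, 0.45]
    - [0, 0, 70, -18.8, 66.3, -4, 0.45]

```text
time: 12.6
position: [0.4435, 0.1907, 0.1671]
tool_rot: [-0.493, -3.101, 0.003]
ft_force: [1.5, -0.0, -0.2]
grip_width: 0.451
grip_force: 0.0
```

```bash
python3 - <<'E'
from h import *
go(424,275.5,120,162)
E
```

```text
pose [443.5 190.7 167.1] yaw 161.9 tilt [-0.11 -0.08] -> shift [-1.95  8.48 -4.71] turn 0.1
```

carry_out:
  steps:
    - [0, 0, 0, -1.5, 6.5, -4, 0.45]
    - [0, 0, 0, -1.5, 6.5, -4, 0.45]
    - [0, 0, 0, -1.5, 6.5, -4, 0.45]
    - [0, 0, 0, -1.5, 6.5, -4, 0.45]
    - [0, 0, 0, -1.5, 6.5, -4, 0.45]

```text
time: 13.1
position: [0.431, 0.2534, 0.1285]
tool_rot: [-0.495, -3.102, 0.001]
ft_force: [0.1, -0.8, 0.1]
grip_width: 0.449
grip_force: 0.0
```

```bash
python3 - <<'E'
from h import *
go(424,275.5,23,162)
darks('wrist',.035,(340,680,200,420),200,'w6.png')
E
```

```text
pose [431.  253.4 128.5] yaw 161.9 tilt [-0.03 -0.05] -> shift [ -0.7    2.21 -10.55] turn 0.1
wrist ctr [423.1 276.4] LxW 62 19 dir 163.7
```

carry_out:
  steps:
    - [0, 0, 1.5, -0.8, 2.3, -3, 0.45]
    - [0, 0, 1.5, -0.8, 2.3, -7, 0.45]
    - [0, 0, 1.5, -0.8, 2.3, -10.5, 0.45]
    - [0, 0, 1.5, -0.8, 2.3, -10.5, 0.45]
    - [0, 0, 1.5, -0.8, 2.3, -10.5, 0.45]
    - [0, 0, 1.5, -0.8, 2.3, -10.5, 0]
    - [0, 0, 1.5, -0.8, 2.3, -10.5, 0]
    - [0, 0, 1.5, -0.8, 2.3, -10.5, 0]
    - [0, 0, 1.5, -0.8, 2.3, -10.5, 0]
    - [0, 0, 1.5, -0.8, 2.3, -10.5, 0]
    - [0, 0, 1.5, -0.8, 2.3, -10.5, 0]
    - [0, 0, 1.5, -0.8, 2.3, -10.5, 0]

```text
time: 14.35
position: [0.4229, 0.2777, 0.0243]
tool_rot: [0.451, 3.108, -0.001]
ft_force: [-0.3, -2.3, 5.8]
grip_width: 0.227
grip_force: 20.0
```

carry_out:
  steps:
    - [0, 0, 0, 0, 0, 5, 0]
    - [0, 0, 0, 0, 0, 10, 0]
    - [0, 0, 0, 0, 0, 15, 0]
    - [0, 0, 0, 0, 0, 18, 0]
    - [0, 0, 0, 0, 0, 18, 0]
    - [0, 0, 0, 0, 0, 18, 0]

```text
time: 14.95
position: [0.4227, 0.2779, 0.2038]
tool_rot: [0.451, 3.108, -0.0]
ft_force: [0.3, -1.1, -0.1]
grip_width: 0.224
grip_force: 20.0
```

```bash
python3 - <<'E'
from h import *
go(560,-390,200,92)
E
```

```text
pose [422.7 277.9 203.8] yaw 163.5 tilt [ 0.07 -0.02] -> shift [ 13.73 -66.79  -0.38] turn -71.5
```

carry_out:
  steps:
    - [0, 0, -71.5, 6, -30, 0, 0]
    - [0, 0, -71.5, 6, -30, 0, 0]
    - [0, 0, -71.5, 6, -30, 0, 0]
    - [0, 0, -71.5, 6, -30, 0, 0]
    - [0, 0, -71.5, 6, -30, 0, 0]
    - [0, 0, -71.5, 6, -30, 0, 0]
    - [0, 0, -71.5, 16.3, -67, 0, 0]
    - [0, 0, -71.5, 16.3, -67, 0, 0]
    - [0, 0, -71.5, 16.3, -67, 0, 0]
    - [0, 0, -71.5, 16.3, -67, 0, 0]
    - [0, 0, -71.5, 16.3, -67, 0, 0]
    - [0, 0, -71.5, 16.3, -67, 0, 0]

```text
time: 16.15
position: [0.5607, -0.3066, 0.2006]
tool_rot: [-2.179, -2.257, 0.002]
ft_force: [-0.1, 0.5, 0.4]
grip_width: 0.226
grip_force: 20.0
```

carry_out:
  steps:
    - [0, 0, 0, 0, 0, 0, 0]
    - [0, 0, 0, 0, 0, 0, 0]
    - [0, 0, 0, 0, 0, 0, 0]

```text
time: 16.45
position: [0.5612, -0.303, 0.2021]
tool_rot: [-2.177, -2.26, -0.001]
ft_force: [0.6, -0.4, -0.6]
grip_width: 0.228
grip_force: 20.0
```

```bash
python3 - <<'E'
from h import *
go(586,-392,45,92)
E
```

```text
pose [ 561.2 -303.   202.1] yaw 92.1 tilt [-0.12  0.14] -> shift [  2.48  -8.9  -15.71] turn -0.1
```

carry_out:
  steps:
    - [0, 0, 0, 2.5, -8.9, -4, 0]
    - [0, 0, 0, 2.5, -8.9, -4, 0]
    - [0, 0, 0, 2.5, -8.9, -8, 0]
    - [0, 0, 0, 2.5, -8.9, -12, 0]
    - [0, 0, 0, 2.5, -8.9, -15.6, 0]
    - [0, 0, 0, 2.5, -8.9, -15.6, 0]
    - [0, 0, 0, 2.5, -8.9, -15.6, 0.4]
    - [0, 0, 0, 2.5, -8.9, -15.6, 0.4]
    - [0, 0, 0, 2.5, -8.9, -15.6, 0.4]
    - [0, 0, 0, 2.5, -8.9, -15.6, 0.4]
    - [0, 0, 0, 2.5, -8.9, -10, 0.45]
    - [0, 0, 0, 2.5, -8.9, 0, 0.45]

```text
time: 17.65
position: [0.5854, -0.3939, 0.1481]
tool_rot: [-2.18, -2.258, 0.001]
ft_force: [1.6, -1.4, 1.3]
grip_width: 0.44
grip_force: 0.0
```

carry_out:
  steps:
    - [0, 0, 60.5, 0, 0, 4, 0.45]
    - [0, 0, 60.5, -1, 40, 4, 0.45]
    - [0, 0, 60.5, -1, 40, 4, 0.45]
    - [0, 0, 60.5, -1, 40, 4, 0.45]
    - [0, 0, 60.5, -1, 40, 4, 0.45]
    - [0, 0, 60.5, -1, 40, 4, 0.45]
    - [0, 0, 60.5, -1, 40, 4, 0.45]
    - [0, 0, 60.5, -1, 40, 4, 0.45]
    - [0, 0, 60.5, -1, 40, 4, 0.45]
    - [0, 0, 60.5, -1, 40, 4, 0.45]
    - [0, 0, 60.5, -1, 40, 4, 0.45]
    - [0, 0, 60.5, -1, 40, 4, 0.45]

```text
time: 18.85
position: [0.5768, 0.0042, 0.1882]
tool_rot: [0.749, 3.05, -0.002]
ft_force: [0.1, -0.4, 0.2]
grip_width: 0.453
grip_force: 0.0
```

carry_out:
  steps:
    - [0, 0, 0, 0, 26.5, 0, 0.45]
    - [0, 0, 0, 0, 26.5, 0, 0.45]
    - [0, 0, 0, 0, 26.5, 0, 0.45]
    - [0, 0, 0, 0, 26.5, 0, 0.45]
    - [0, 0, 0, 0, 26.5, 0, 0.45]
    - [0, 0, 0, 0, 26.5, 0, 0.45]
    - [0, 0, 0, 0, 26.5, 0, 0.45]
    - [0, 0, 0, 0, 26.5, -6, 0.45]
    - [0, 0, 0, 0, 26.5, -6, 0.45]
    - [0, 0, 0, 0, 26.5, -6, 0.45]
    - [0, 0, 0, 0, 26.5, -6, 0.45]

```text
time: 19.95
position: [0.5777, 0.2693, 0.1289]
tool_rot: [0.75, 3.05, 0.001]
ft_force: [-0.2, 0.1, 0.5]
grip_width: 0.448
grip_force: 0.0
```

```bash
python3 - <<'E'
from h import *
go(572,299,23,152.7)
darks('wrist',.035,(340,680,200,420),200,'w7.png')
E
```

```text
pose [577.7 269.3 128.9] yaw 152.4 tilt [0.06 0.01] -> shift [ -0.57   2.97 -10.59] turn 0.3
wrist ctr [570.7 300.4] LxW 61 20 dir 153.3
```

carry_out:
  steps:
    - [0, 0, 1, -0.7, 3.1, -3, 0.45]
    - [0, 0, 1, -0.7, 3.1, -7, 0.45]
    - [0, 0, 1, -0.7, 3.1, -10.5, 0.45]
    - [0, 0, 1, -0.7, 3.1, -10.5, 0.45]
    - [0, 0, 1, -0.7, 3.1, -10.5, 0.45]
    - [0, 0, 1, -0.7, 3.1, -10.5, 0]
    - [0, 0, 1, -0.7, 3.1, -10.5, 0]
    - [0, 0, 1, -0.7, 3.1, -10.5, 0]
    - [0, 0, 1, -0.7, 3.1, -10.5, 0]
    - [0, 0, 1, -0.7, 3.1, -10.5, 0]
    - [0, 0, 1, -0.7, 3.1, -10.5, 0]
    - [0, 0, 1, -0.7, 3.1, -10.5, 0]

```text
time: 21.2
position: [0.5698, 0.3016, 0.0234]
tool_rot: [0.72, 3.057, -0.0]
ft_force: [-0.7, -1.7, 6.2]
grip_width: 0.226
grip_force: 20.0
```

carry_out:
  steps:
    - [0, 0, 0, 0, 0, 5, 0]
    - [0, 0, 0, 0, 0, 10, 0]
    - [0, 0, 0, 0, 0, 15, 0]
    - [0, 0, 0, 0, 0, 18, 0]
    - [0, 0, -61, 1.3, -40, 18, 0]
    - [0, 0, -61, 1.3, -40, 18, 0]
    - [0, 0, -61, 1.3, -40, 18, 0]
    - [0, 0, -61, 1.3, -40, 18, 0]
    - [0, 0, -61, 1.3, -40, 18, 0]
    - [0, 0, -61, 1.3, -40, 18, 0]
    - [0, 0, -61, 1.3, -40, 18, 0]
    - [0, 0, -61, 1.3, -40, 18, 0]

```text
time: 22.4
position: [0.582, -0.1, 0.2026]
tool_rot: [2.176, 2.265, -0.0]
ft_force: [0.6, 0.7, -0.1]
grip_width: 0.227
grip_force: 20.0
```

carry_out:
  steps:
    - [0, 0, 0, 0, -29, 0, 0]
    - [0, 0, 0, 0, -29, 0, 0]
    - [0, 0, 0, 0, -29, 0, 0]
    - [0, 0, 0, 0, -29, 0, 0]
    - [0, 0, 0, 0, -29, 0, 0]
    - [0, 0, 0, 0, -29, 0, 0]
    - [0, 0, 0, 0, -29, 0, 0]
    - [0, 0, 0, 0, -29, 0, 0]
    - [0, 0, 0, 0, -29, 0, 0]

```text
time: 23.3
position: [0.5831, -0.3859, 0.2024]
tool_rot: [-2.169, -2.271, -0.002]
ft_force: [-0.3, -0.2, -0.3]
grip_width: 0.227
grip_force: 20.0
```

```bash
python3 - <<'E'
from h import *
go(586,-392,60,92)
grab('wrist','w8.png')
E
```

```text
pose [ 583.1 -385.9  202.4] yaw 92.6 tilt [0.  0.1] -> shift [  0.29  -0.61 -14.24] turn -0.6
```

View pics/w8.png

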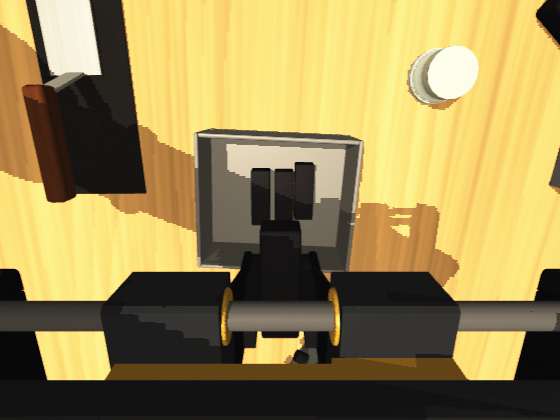

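Three offcuts lie side by side in the bin at about (283,195). I'll set the fourth on top of them.

carry_out:
  steps:
    - [0, 0, 0, 0.5, -0.6, -4, 0]
    - [0, 0, 0, 0.5, -0.6, -8, 0]
    - [0, 0, 0, 0.5, -0.6, -12, 0]
    - [0, 0, 0, 0.5, -0.6, -15, 0]
    - [0, 0, 0, 0.5, -0.6, -15, 0]
    - [0, 0, 0, 0.5, -0.6, -15, 0.4]
    - [0, 0, 0, 0.5, -0.6, -15, 0.4]
    - [0, 0, 0, 0.5, -0.6, -15, 0.4]
    - [0, 0, 0, 0.5, -0.6, -15, 0.4]
    - [0, 0, 0, 0.5, -0.6, -9, 0.45]
    - [0, 0, 0, 0.5, -0.6, 0, 0.45]
    - [0, 0, 0, 0.5, -0.6, 0, 0.45]

```text
time: 24.55
position: [0.5874, -0.394, 0.2053]
tool_rot: [2.172, 2.269, 0.0]
ft_force: [1.5, -1.2, -0.6]
grip_width: 0.447
grip_force: 0.0
```

carry_out:
  steps:
    - [0, 0, 0, -10, 0, 0, 0.45]
    - [0, 0, 0, -20, 0.5, 0, 0.45]
    - [0, 0, 0, -20, 0.5, 0, 0.45]
    - [0, 0, 0, -20, 0.5, 0, 0.45]
    - [0, 0, 0, -20, 0.5, 0, 0.45]
    - [0, 0, 0, -20, 0.5, 0, 0.45]
    - [0, 0, 0, -20, 0.5, 0, 0.45]

```text
time: 25.25
position: [0.389, -0.3889, 0.2038]
tool_rot: [2.169, 2.269, 0.001]
ft_force: [-0.8, 1.4, -0.2]
grip_width: 0.45
grip_force: 0.0
```

```bash
python3 - <<'E'
from h import *
go(378,-322,80,93)
p,K,C=grab('wrist','w9.png'); grab('scene','s9.png')
hsv=cv2.cvtColor(p,cv2.COLOR_RGB2HSV); H,S,V=[hsv[...,i].astype(int) for i in range(3)]
for nm,m,z,a0 in(('blade',(S<70)&(V>90),.006,1500),('handle',((H<12)|(H>170))&(S>110)&(V<140),.075,800)):
    m=cv2.morphologyEx(m.astype(np.uint8),cv2.MORPH_OPEN,np.ones((5,5)))
    for c in cv2.findContours(m,0,1)[0]:
        if cv2.contourArea(c)<a0: continue
        r=cv2.minAreaRect((ray(c.reshape(-1,2),K,C,z)[:,:2]*1000).astype(np.float32)); print(nm,c.reshape(-1,2).mean(0).round(),np.round(r[0],1),np.round(r[1]),round(r[2],1))
a=cv2.imread('pics/w9.png');b=cv2.imread('pics/s9.png')
cv2.imwrite('pics/c9.png',np.hstack([cv2.resize(a,(400,300)),cv2.resize(b,(400,300))]))
E
```

```text
pose [ 389.  -388.9  203.8] yaw 92.6 tilt [ 0.11 -0.07] -> shift [ -1.1    6.69 -12.38] turn 0.4
blade [459. 190.] [ 587.7 -391.1] [122. 123.] 90.0
blade [270.  44.] [ 373.5 -250.4] [51. 80.] 3.3
handle [271. 148.] [ 379.1 -342.3] [18. 96.] 3.5
```

View pics/c9.png

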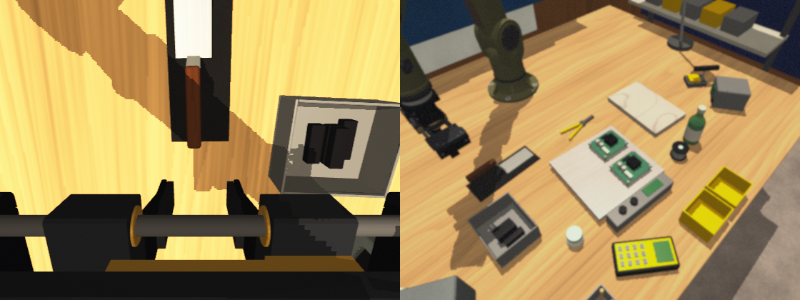

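Left: the lifter's handle is at about (193,105), clear and in line with the tool. Right: four offcuts are in the bin and the slab is empty. I'll grip the lifter at (377,-314).

carry_out:
  steps:
    - [0, 0, 0.8, -1.2, 7.5, -3, 0.5]
    - [0, 0, 0.8, -1.2, 7.5, -3, 0.5]
    - [0, 0, 0.8, -1.2, 7.5, -6, 0.5]
    - [0, 0, 0.8, -1.2, 7.5, -6, 0.5]
    - [0, 0, 0.8, -1.2, 7.5, -6, 0.5]

```text
time: 25.85
position: [0.3763, -0.3139, 0.1431]
tool_rot: [-2.155, -2.286, -0.002]
ft_force: [0.5, 0.1, -0.3]
grip_width: 0.501
grip_force: 0.0
```

```bash
python3 - <<'E'
from h import *
go(377.4,-314.3,45,93.4)
E
```

```text
pose [ 376.3 -313.9  143.1] yaw 93.4 tilt [0.02 0.06] -> shift [ 0.11 -0.04 -9.81] turn 0.0
```

carry_out:
  steps:
    - [0, 0, 0, 0.1, 0, -4, 0.5]
    - [0, 0, 0, 0.1, 0, -8, 0.5]
    - [0, 0, 0, 0.1, 0, -9.8, 0.5]
    - [0, 0, 0, 0.1, 0, -9.8, 0.5]
    - [0, 0, 0, 0.1, 0, -9.8, 0]
    - [0, 0, 0, 0.1, 0, -9.8, 0]
    - [0, 0, 0, 0.1, 0, -9.8, 0]
    - [0, 0, 0, 0.1, 0, -9.8, 0]
    - [0, 0, 0, 0.1, 0, -9.8, 0]
    - [0, 0, 0, 0.1, 0, -9.8, 0]
    - [0, 0, 0, 0.1, 0, -9.8, 0]
    - [0, 0, 0, 0.1, 0, -9.8, 0]
  squeeze: 60

```text
time: 27.05
position: [0.3771, -0.3149, 0.0456]
tool_rot: [2.155, 2.283, -0.0]
ft_force: [-0.2, -1.0, 6.3]
grip_width: 0.203
grip_force: 60.0
```

carry_out:
  steps:
    - [0, 0, 0, 0, 0, 0, 0]
    - [0, 0, 0, 0, 0, 1, 0]
    - [0, 0, 0, 0, 0, 2, 0]
    - [0, 0, 0, 0, 0, 4, 0]
    - [0, 0, 0, 0, 0, 7, 0]
    - [0, 0, 0, 0, 0, 7, 0]
    - [0, 0, 0, 0, 0, 7, 0]

```text
time: 27.75
position: [0.3765, -0.3141, 0.1152]
tool_rot: [2.156, 2.284, -0.001]
ft_force: [-0.0, -0.2, -2.9]
grip_width: 0.201
grip_force: 60.0
```

```bash
python3 - <<'E'
from h import *
go(565,-150,100,87)
grab('side','s10.png'); p,K,C=grab('wrist','w10.png')
print(ctrl.get_state()['grip_width']*87)
a=cv2.imread('pics/w10.png');b=cv2.imread('pics/s10.png')[100:300,300:560]
cv2.imwrite('pics/c10.png',np.hstack([cv2.resize(a,(400,300)),cv2.resize(b,(400,300))]))
E
```

```text
pose [ 376.5 -314.1  115.2] yaw 93.3 tilt [ 0.02 -0.06] -> shift [18.85 16.41 -1.52] turn -6.3
17.524888899395705
```

View pics/c10.png

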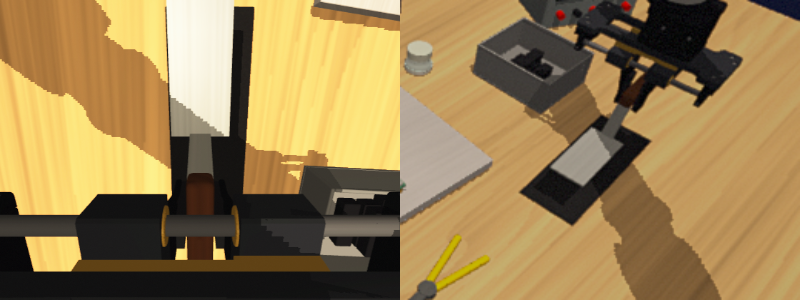

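The lifter is held level off the mat (blade seen at (590,150) in the right picture). Moving it to the pre-insertion pose for the near board.

carry_out:
  steps:
    - [0, 0, -6.4, 9, 6, 1, 0]
    - [0, 0, -6.4, 9, 6, 1, 0]
    - [0, 0, -6.4, 9, 6, 1, 0]
    - [0, 0, -6.4, 17.7, 11.7, 1, 0]
    - [0, 0, -6.4, 17.7, 11.7, 1, 0]
    - [0, 0, -6.4, 17.7, 11.7, 1, 0]
    - [0, 0, -6.4, 17.7, 11.7, -1, 0]
    - [0, 0, -6.4, 17.7, 11.7, -3, 0]
    - [0, 0, -6.4, 17.7, 11.7, -3.7, 0]
    - [0, 0, -6.4, 17.7, 11.7, -3.7, 0]
    - [0, 0, -6.4, 17.7, 11.7, -3.7, 0]
    - [0, 0, -6.4, 17.7, 11.7, -3.7, 0]

```text
time: 29.05
position: [0.5541, -0.1974, 0.0788]
tool_rot: [2.28, 2.159, 0.001]
ft_force: [1.2, -0.6, -1.8]
grip_width: 0.195
grip_force: 60.0
```

```bash
python3 - <<'E'
from h import *
go(553.1,-196.7,78,86.9)
grab('scene','sc11.png');grab('side','sd11.png');grab('wrist','w11.png')
p,ya,M=pose()
u=np.array([np.cos(np.radians(ya)),np.sin(np.radians(ya)),0]);v=np.array([-u[1],u[0],0])
for n in('sc11','sd11','w11'):
    im,K,C=load(n); q=[]
    for s in(-25,25): q.append(proj((p+145*u+s*v+[0,0,-39.6])/1000,K,C)[0].round(1))
    print(n,'expected tip corners',q)
a=cv2.imread('pics/sc11.png')[170:320,190:390];b=cv2.imread('pics/sd11.png')[130:280,200:400];
cv2.imwrite('pics/c11.png',np.hstack([cv2.resize(a,(400,300)),cv2.resize(b,(400,300))]))
w=cv2.imread('pics/w11.png'); cv2.imwrite('pics/c11.png',np.vstack([cv2.imread('pics/c11.png'),np.hstack([cv2.resize(w,(400,300)),np.zeros((300,400,3),np.uint8)])]))
E
```

```text
pose [ 554.1 -197.4   78.8] yaw 86.9 tilt [ 0.09 -0.04] -> shift [-0.1   0.07 -0.08] turn 0.0
sc11 expected tip corners [array([271.6, 226.5]), array([258.4, 214.3])]
sd11 expected tip corners [array([292.5, 199.4]), array([307.3, 212.1])]
w11 expected tip corners [array([327.8, -18.8]), array([230.5, -18.8])]
```

View pics/c11.png

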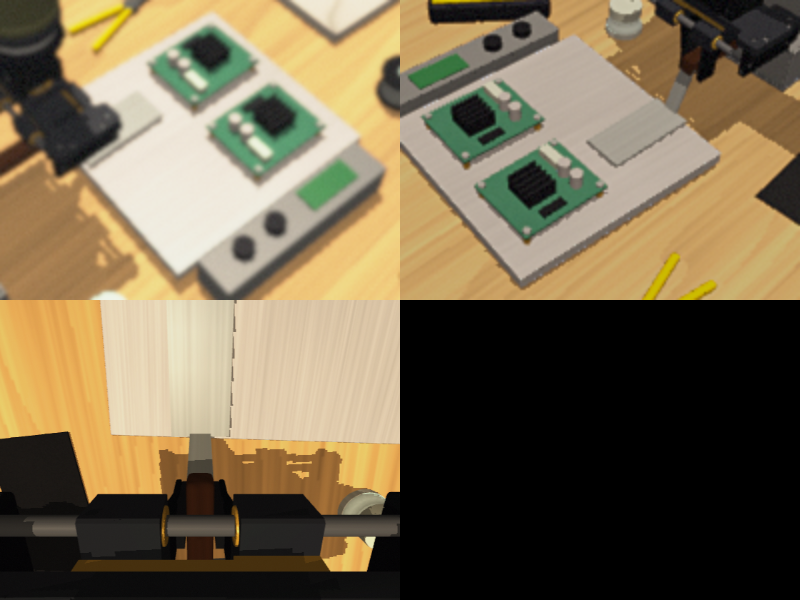

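Side view: the tip corners sit at about (293,202) and (309,214), around 2 px lower than expected, and the scene view agrees. The blade may droop a little, so I'll measure its pitch from the w10 and w11 edges.

```bash
python3 - <<'E'
from h import *
im,K,C=load('w10')
hsv=cv2.cvtColor(im,cv2.COLOR_RGB2HSV).astype(int)
p=np.array([376.5,-314.1,115.2]);ya=np.radians(93.3)
u=np.array([np.cos(ya),np.sin(ya),0]);v=np.array([-u[1],u[0],0])
for r in(0,30,60,90,120,150,170):
    print(r,''.join('#' if (hsv[r,x,1]<70 and hsv[r,x,2]>90) else '.' for x in range(200,360,3)))
    xs=[x for x in range(210,350) if hsv[r,x,1]<70 and hsv[r,x,2]>90]
    if xs: print(xs[0],xs[-1],'depth',335.7*50/(xs[-1]-xs[0]+1))
for s in(0,30,60,90,110):
    q=[(p+(35+s)*u+t*v+[0,0,-39.6])/1000 for t in(25,-25)]
    pr=proj(np.array(q),K,C); d=(q[0]-C[:3,3])@C[:3,2]; print('pred s',s,pr.round(1).tolist(),d.round(4))
# w11 and gray strips around the tip in side
for n,(u0,v0) in (('sd11',(293,200)),('sd11',(307,212)),('sc11',(259,215)),('sc11',(271,227))):
    im,K,C=load(n); print(n,u0,v0); print(im[v0-7:v0+9,u0-8:u0+9].mean(2).round().astype(int))
E
```

```text
0 ...........################################...........
233 327 depth 176.68421052631578
30 ...........################################...........
233 326 depth 178.56382978723406
60 ............##############################............
234 325 depth 182.44565217391303
90 ............##############################............
236 324 depth 188.59550561797752
120 .............#############################............
237 323 depth 192.93103448275863
150 .............############################.............
238 322 depth 197.47058823529412
170 .............############################.............
239 321 depth 202.2289156626506
pred s 0 [[239.8, 191.2], [321.8, 191.2]] 0.2046
pred s 30 [[237.9, 141.0], [323.7, 141.0]] 0.1957
pred s 60 [[235.9, 86.1], [325.8, 86.0]] 0.1867
pred s 90 [[233.6, 25.6], [328.1, 25.5]] 0.1778
pred s 110 [[232.0, -18.2], [329.7, -18.3]] 0.1718
sd11 293 200
[[173 171 171 171 172 172 173 175 177 176 175 176 175 175 174 174 174]
 [170 173 172 172 172 174 176 176 176 175 175 175 175 173 176 173 175]
 [171 171 171 175 177 177 176 175 173 174 175 175 174 175 174
[... 3683 characters left out ...]
208 209 210 210 209 216 220 226 229 229 231 232 231 231 231]
 [207 208 209 209 206 203 197 197 210 223 228 231 231 231 231 230 230]
 [208 209 210 204 198 186 172 179 205 225 230 232 232 231 231 230 229]
 [210 207 205 195 179 163 154 170 209 227 231 232 231 231 231 229 228]
 [208 201 188 176 156 145 147 178 212 227 232 232 231 229 229 229 229]
 [199 183 166 156 152 159 178 202 221 229 231 230 229 230 230 229 230]
 [178 160 153 160 177 198 212 224 228 230 230 229 229 229 229 231 231]
 [155 150 171 196 211 223 228 230 230 230 229 229 229 230 229 230 230]
 [152 170 198 220 227 229 230 230 230 229 231 230 230 230 232 231 230]
 [178 203 220 228 230 230 229 229 229 230 230 230 231 230 231 229 229]]
```

The tip corners match the prediction to within about 1 px, so the blade is level. Inserting it under the near board.

carry_out:
  steps:
    - [0, 0, 0, 0.1, 2, 0, 0]
    - [0, 0, 0, 0.2, 4, 0, 0]
    - [0, 0, 0, 0.3, 6, 0, 0]
    - [0, 0, 0, 0.4, 8, 0, 0]
    - [0, 0, 0, 0.5, 10, 0, 0]
    - [0, 0, 0, 0.6, 11.5, 0, 0]
    - [0, 0, 0, 0.6, 12.7, 0, 0]
    - [0, 0, 0, 0.6, 13.4, 0, 0]
    - [0, 0, 0, 0.6, 13.4, 0, 0]
    - [0, 0, 0, 0.6, 13.4, 0, 0]

```text
time: 30.2
position: [0.5595, -0.064, 0.0778]
tool_rot: [2.281, 2.16, -0.001]
ft_force: [0.3, -0.0, -1.6]
grip_width: 0.198
grip_force: 60.0
```

```bash
python3 - <<'E'
from h import *
go(560.4,-61.9,78,86.9)
grab('scene','sc12.png');grab('side','sd12.png')
for n,z in(('sc12',.0465),('sd12',.0465)):
    p,K,C=load(n); hsv=cv2.cvtColor(p,cv2.COLOR_RGB2HSV); H,S,V=[hsv[...,i].astype(int) for i in range(3)]
    m=cv2.morphologyEx(((H>50)&(H<95)&(S>70)&(V>40)).astype(np.uint8),cv2.MORPH_CLOSE,np.ones((5,5)))
    for c in cv2.findContours(m,0,1)[0]:
        if cv2.contourArea(c)<400: continue
        r=cv2.minAreaRect((ray(c.reshape(-1,2),K,C,z)[:,:2]*1000).astype(np.float32))
        if 480<r[0][0]<760 and abs(r[0][1])<80: print(n,np.round(r[0],1),np.round(r[1]),round(r[2],1))
E
```

```text
pose [559.5 -64.   77.8] yaw 86.9 tilt [-0.   -0.04] -> shift [0.09 0.21 0.02] turn 0.0
sc12 [688.   13.6] [106.  86.] 85.5
sd12 [564.2  33.7] [109.  89.] 86.8
sd12 [685.3  15.4] [109.  89.] 85.6
```

carry_out:
  steps:
    - [0, 0, 0, 0, 0.1, 0.3, 0]
    - [0, 0, 0, 0, 0.1, 0.5, 0]
    - [0, 0, 0, 0, 0.1, 0.6, 0]
    - [0, 0, 0, 0, 0.1, 0.7, 0]
    - [0, 0, 0, 0, 0.1, 0.9, 0]
    - [0, 0, 0, 0, 0.1, 1.2, 0]
    - [0, 0, 0, 0, 0.1, 1.7, 0]
    - [0, 0, 0, 0, 0.1, 2.4, 0]
    - [0, 0, 0, 0, 0.1, 3.2, 0]
    - [0, 0, 0, 0, 0.1, 4, 0]
    - [0, 0, 0, 0, 0.1, 4, 0]
    - [0, 0, 0, 0, 0.1, 4, 0]

```text
time: 31.5
position: [0.5596, -0.0621, 0.1182]
tool_rot: [2.28, 2.16, 0.0]
ft_force: [-0.6, -1.7, -4.4]
grip_width: 0.205
grip_force: 60.0
```

```bash
python3 - <<'E'
from h import *
go(560.4,-61.9,78,86.9)
grab('scene','sc13.png');grab('side','sd13.png')
a=cv2.imread('pics/sc13.png')[130:280,220:420];b=cv2.imread('pics/sd13.png')[130:280,200:400];
cv2.imwrite('pics/c13.png',np.hstack([cv2.resize(a,(400,300)),cv2.resize(b,(400,300))]))
E
```

```text
pose [559.6 -62.1 118.2] yaw 86.9 tilt [ 0.04 -0.02] -> shift [ 0.08  0.02 -4.02] turn -0.0
```

View pics/c13.png

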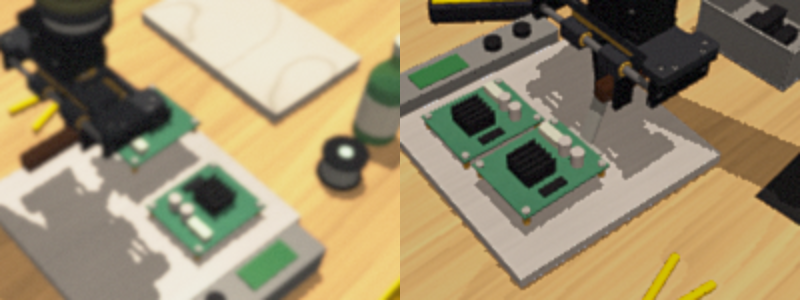

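The board sits level on the blade in both views and is clear of the plate. I'll carry it smoothly to the slab.

carry_out:
  steps:
    - [0, 0, 0, -0.2, 0.4, 0.2, 0]
    - [0, 0, 0, -0.5, 1.2, 0.5, 0]
    - [0, 0, -0.3, -1, 2.4, 0.7, 0]
    - [0, 0, -0.6, -1.7, 4, 0.7, 0]
    - [0, 0, -0.9, -2.6, 6, 0.7, 0]
    - [0, 0, -1.2, -3.5, 8, 0.7, 0]
    - [0, 0, -1.5, -4.3, 10, 0.7, 0]
    - [0, 0, -1.9, -5.2, 12, 0.7, 0]
    - [0, 0, -1.9, -6, 14, 0.7, 0]
    - [0, 0, -1.9, -6.8, 15.6, 0.7, 0]
    - [0, 0, -1.9, -7.3, 16.8, 0.7, 0]
    - [0, 0, -1.9, -7.5, 17.4, 0.7, 0]

```text
time: 32.8
position: [0.4836, 0.1136, 0.1249]
tool_rot: [2.314, 2.125, -0.0]
ft_force: [-0.0, -0.2, -2.5]
grip_width: 0.199
grip_force: 60.0
```

carry_out:
  steps:
    - [0, 0, 0, -0.2, 0.5, 0, 0]
    - [0, 0, 0, -0.6, 1.5, 0, 0]
    - [0, 0, 0, -1.2, 2.8, 0, 0]
    - [0, 0, 0, -1.9, 4.4, 0, 0]
    - [0, 0, 0, -2.6, 6, 0, 0]
    - [0, 0, 0, -3.3, 7.6, 0, 0]
    - [0, 0, 0, -3.9, 9, 0, 0]
    - [0, 0, 0, -4.3, 10.1, 0, 0]
    - [0, 0, 0, -4.6, 10.8, 0, 0]
    - [0, 0, 0, -4.8, 11.1, 0, 0]
    - [0, 0, 0, -4.8, 11.1, 0, 0]
    - [0, 0, 0, -4.8, 11.1, 0, 0]

```text
time: 34.0
position: [0.4368, 0.2223, 0.1247]
tool_rot: [2.317, 2.121, -0.0]
ft_force: [0.7, 0.0, -4.9]
grip_width: 0.197
grip_force: 60.0
```

```bash
cat >> h.py <<'E'
def greens(n,z,box=(340,780,-100,430)):
    p,K,C=grab(n); hsv=cv2.cvtColor(p,cv2.COLOR_RGB2HSV); H,S,V=[hsv[...,i].astype(int) for i in range(3)]
    m=cv2.morphologyEx(((H>50)&(H<95)&(S>70)&(V>40)).astype(np.uint8),cv2.MORPH_CLOSE,np.ones((5,5)))
    for c in cv2.findContours(m,0,1)[0]:
        if cv2.contourArea(c)<300: continue
        r=cv2.minAreaRect((ray(c.reshape(-1,2),K,C,z)[:,:2]*1000).astype(np.float32))
        if box[0]<r[0][0]<box[1] and box[2]<r[0][1]<box[3]: print(n,np.round(r[0],1),np.round(r[1]),round(r[2],1))
def slab():
    for n in('scene','side'):
        p,K,C=grab(n); hsv=cv2.cvtColor(p,cv2.COLOR_RGB2HSV); print(n)
E
python3 - <<'E'
from h import *
go(436.7,223.4,110,85)
z=ctrl.get_state()['position'][2]-.0366
greens('side',z);greens('scene',z)
grab('side','sd14.png')
p,K,C=load('sd14')
print('slab corners proj', proj(np.array([[.507+a*.9962+b*.0872,.313-a*.0872+b*.9962,.02] for a,b in((.14,.09),(.14,-.09),(-.14,-.09))]),K,C).round().tolist())
p,K,C=load('scene0')
print('scene', proj(np.array([[.507+a*.9962+b*.0872,.313-a*.0872+b*.9962,.02] for a,b in((.14,.09),(.14,-.09),(-.14,-.09),(-.14,.09))]),K,C).round().tolist())
E
```

```text
pose [436.8 222.3 124.7] yaw 85.0 tilt [ 0.   -0.03] -> shift [-0.01  0.11 -1.47] turn 0.0
side [444.4 317.4] [109.  89.] 84.8
side [744.7 299.7] [56. 89.] 80.8
scene [706.4 -12.1] [99. 80.] 85.0
scene [738.8 303.6] [49. 80.] 18.5
slab corners proj [[94.0, 304.0], [181.0, 255.0], [261.0, 365.0]]
scene [[400.0, 159.0], [357.0, 187.0], [289.0, 136.0], [332.0, 113.0]]
```

View pics/sd14.png

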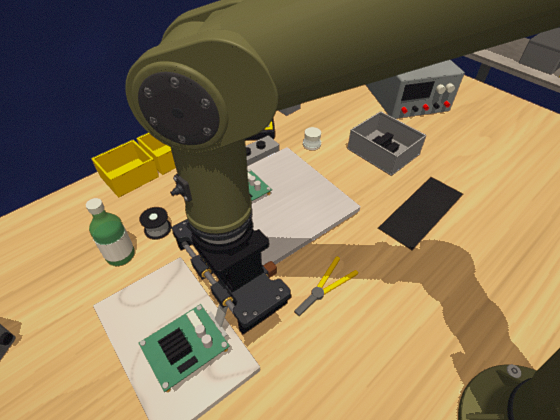

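The board is over the slab at about (185,347), level and well inside the edges. I'll lower it gently and withdraw the blade.

carry_out:
  steps:
    - [0, 0, 0, 0, 0, -0.5, 0]
    - [0, 0, 0, 0, 0, -1.5, 0]
    - [0, 0, 0, 0, 0, -2.5, 0]
    - [0, 0, 0, 0, 0, -3.4, 0]
    - [0, 0, 0, 0, 0, -4, 0]
    - [0, 0, 0, 0, 0, -4.4, 0]
    - [0, 0, 0, 0, 0, -4.6, 0]
    - [0, 0, 0, 0, 0, -4.75, 0]
    - [0, 0, 0, 0, 0, -4.9, 0]
    - [0, 0, 0, 0, 0, -5, 0]
    - [0, 0, 0, 0, 0, -5.1, 0]
    - [0, 0, 0, 0, 0, -5.2, 0]

```text
time: 35.35
position: [0.4368, 0.2231, 0.0731]
tool_rot: [2.316, 2.122, 0.001]
ft_force: [0.6, 0.5, -1.4]
grip_width: 0.198
grip_force: 60.0
```

carry_out:
  steps:
    - [0, 0, 0, 0, 0, -0.1, 0]
    - [0, 0, 0, 0, 0, -0.2, 0]
    - [0, 0, 0, 0, 0, -0.3, 0]
    - [0, 0, 0, 0, 0, -0.4, 0]
    - [0, 0, 0, 0, 0, -0.5, 0]
    - [0, 0, 0, 0, 0, -0.5, 0]
    - [0, 0, 0, 0, 0, -0.5, 0]

```text
time: 36.05
position: [0.4365, 0.223, 0.0678]
tool_rot: [2.316, 2.123, 0.0]
ft_force: [-0.2, 0.6, -1.7]
grip_width: 0.202
grip_force: 60.0
```

```bash
python3 - <<'E'
from h import *
go(436.7,223.4,68,85)
greens('side',.0365)
E
```

```text
pose [436.5 223.   67.8] yaw 85.0 tilt [ 0. -0.] -> shift [0.02 0.04 0.02] turn -0.0
side [444.9 318. ] [109.  89.] 84.7
```

carry_out:
  steps:
    - [0, 0, 0, -0.1, -0.8, 0, 0]
    - [0, 0, 0, -0.2, -2, 0, 0]
    - [0, 0, 0, -0.3, -4, 0, 0]
    - [0, 0, 0, -0.5, -6, 0, 0]
    - [0, 0, 0, -0.7, -8, 0, 0]
    - [0, 0, 0, -0.9, -10, 0, 0]
    - [0, 0, 0, -1.1, -12.5, 0, 0]
    - [0, 0, 0, -1.1, -12.5, 0, 0]
    - [0, 0, 0, -1.1, -12.5, 3, 0]
    - [0, 0, 0, -1.1, -12.5, 6, 0]
    - [0, 0, 0, -1.1, -12.5, 6, 0]
    - [0, 0, 0, -1.1, -12.5, 6, 0]

```text
time: 37.3
position: [0.4258, 0.0979, 0.1281]
tool_rot: [2.315, 2.121, 0.001]
ft_force: [0.8, 0.6, -2.0]
grip_width: 0.199
grip_force: 60.0
```

carry_out:
  steps:
    - [0, 0, 0.6, 12, -15.6, 0, 0]
    - [0, 0, 0.6, 12, -15.6, 0, 0]
    - [0, 0, 0.6, 12, -15.6, 0, 0]
    - [0, 0, 0.6, 12, -15.6, 0, 0]
    - [0, 0, 0.6, 24.3, -31.4, 0, 0]
    - [0, 0, 0.6, 24.3, -31.4, 0, 0]
    - [0, 0, 0.6, 24.3, -31.4, 0, 0]
    - [0, 0, 0.6, 24.3, -31.4, 0, 0]
    - [0, 0, 0.6, 24.3, -31.4, 0, 0]
    - [0, 0, 0.6, 24.3, -31.4, 0, 0]
    - [0, 0, 0.6, 24.3, -31.4, 0, 0]
    - [0, 0, 0.6, 24.3, -31.4, 0, 0]

```text
time: 38.5
position: [0.668, -0.2138, 0.1275]
tool_rot: [-2.301, -2.137, 0.0]
ft_force: [-0.2, 0.2, -1.7]
grip_width: 0.198
grip_force: 60.0
```

```bash
python3 - <<'E'
from h import *
go(668.7,-214.8,78,85.6)
greens('side',.0465);greens('side',.0365);greens('scene',.0465)
E
```

```text
pose [ 668.  -213.8  127.5] yaw 85.8 tilt [-0.04  0.03] -> shift [ 0.07 -0.1  -4.95] turn -0.2
side [440.5 318.9] [107.  88.] 84.6
side [685.2  15.4] [109.  89.] 85.6
side [444.9 318. ] [109.  89.] 84.7
side [693.6   9.5] [111.  91.] 85.7
scene [687.9  13.6] [106.  86.] 85.6
scene [721.6 351.1] [53. 88.] 20.1
```

carry_out:
  steps:
    - [0, 0, -0.2, 0, -0.1, -2, 0]
    - [0, 0, -0.2, 0, -0.1, -4, 0]
    - [0, 0, -0.2, 0, -0.1, -4.9, 0]
    - [0, 0, -0.2, 0, -0.1, -4.9, 0]
    - [0, 0, -0.2, 0, -0.1, -4.9, 0]
    - [0, 0, -0.2, 0, -0.1, -4.9, 0]

```text
time: 39.25
position: [0.6693, -0.2171, 0.0803]
tool_rot: [2.307, 2.129, 0.002]
ft_force: [1.0, -0.2, -1.0]
grip_width: 0.201
grip_force: 60.0
```

```bash
python3 - <<'E'
from h import *
go(679,-80.2,78,85.6)
E
```

```text
pose [ 669.3 -217.1   80.3] yaw 85.4 tilt [ 0.12 -0.04] -> shift [ 0.97 13.69 -0.23] turn 0.2
```

carry_out:
  steps:
    - [0, 0, 0.1, 0, 0, 0, 0]
    - [0, 0, 0.1, 0.15, 2, -0.1, 0]
    - [0, 0, 0.1, 0.3, 4, -0.1, 0]
    - [0, 0, 0.1, 0.45, 6, -0.1, 0]
    - [0, 0, 0.1, 0.6, 8, -0.1, 0]
    - [0, 0, 0.1, 0.75, 10, -0.1, 0]
    - [0, 0, 0.1, 0.85, 11.5, -0.1, 0]
    - [0, 0, 0.1, 0.95, 12.7, -0.1, 0]
    - [0, 0, 0.1, 1, 13.5, -0.1, 0]
    - [0, 0, 0.1, 1, 13.5, -0.1, 0]
    - [0, 0, 0.1, 1, 13.5, -0.1, 0]

```text
time: 40.35
position: [0.6785, -0.083, 0.0777]
tool_rot: [2.307, 2.131, -0.001]
ft_force: [0.7, -1.2, -1.6]
grip_width: 0.201
grip_force: 60.0
```

```bash
python3 - <<'E'
from h import *
go(679,-80.2,78,85.6)
greens('side',.0465)
E
```

```text
pose [678.5 -83.   77.7] yaw 85.5 tilt [-0.   -0.05] -> shift [0.05 0.28 0.03] turn 0.1
side [440.6 318.9] [107.  88.] 84.7
side [685.2  15.3] [109.  89.] 85.6
```

carry_out:
  steps:
    - [0, 0, 0, 0, 0.2, 0.3, 0]
    - [0, 0, 0, 0, 0.2, 0.5, 0]
    - [0, 0, 0, 0, 0.2, 0.6, 0]
    - [0, 0, 0, 0, 0.2, 0.7, 0]
    - [0, 0, 0, 0, 0.2, 0.9, 0]
    - [0, 0, 0, 0, 0.2, 1.2, 0]
    - [0, 0, 0, 0, 0.2, 1.7, 0]
    - [0, 0, 0, 0, 0.2, 2.4, 0]
    - [0, 0, 0, 0, 0.2, 3.3, 0]
    - [0, 0, 0, 0, 0.2, 4.2, 0]
    - [0, 0, 0, 0, 0.2, 4.7, 0]
    - [0, 0, 0, 0, 0.2, 4.7, 0]

```text
time: 41.6
position: [0.6793, -0.08, 0.1263]
tool_rot: [2.305, 2.131, 0.002]
ft_force: [0.6, -0.4, -2.4]
grip_width: 0.2
grip_force: 60.0
```

carry_out:
  steps:
    - [0, 0, 0, -0.2, 0.4, 0, 0]
    - [0, 0, 0, -0.5, 1.2, 0, 0]
    - [0, 0, 0, -1, 2.4, 0, 0]
    - [0, 0, 0, -1.6, 4, 0, 0]
    - [0, 0, -0.2, -2.4, 6, 0, 0]
    - [0, 0, -0.4, -3.2, 8, 0, 0]
    - [0, 0, -0.6, -4, 10, 0, 0]
    - [0, 0, -0.6, -4.8, 12, 0, 0]
    - [0, 0, -0.6, -5.6, 14, 0, 0]
    - [0, 0, -0.6, -6.2, 15.6, 0, 0]
    - [0, 0, -0.6, -6.7, 16.8, 0, 0]
    - [0, 0, -0.6, -6.9, 17.4, 0, 0]

```text
time: 42.8
position: [0.6086, 0.0961, 0.125]
tool_rot: [-2.315, -2.123, -0.0]
ft_force: [0.9, 0.0, -3.0]
grip_width: 0.203
grip_force: 60.0
```

carry_out:
  steps:
    - [0, 0, 0, -0.2, 0.5, 0, 0]
    - [0, 0, 0, -0.6, 1.5, 0, 0]
    - [0, 0, 0, -1.1, 2.8, 0, 0]
    - [0, 0, 0, -1.7, 4.4, 0, 0]
    - [0, 0, 0, -2.4, 6, 0, 0]
    - [0, 0, 0, -3, 7.6, 0, 0]
    - [0, 0, 0, -3.6, 9, 0, 0]
    - [0, 0, 0, -4.1, 10.3, 0, 0]
    - [0, 0, 0, -4.5, 11.3, 0, 0]
    - [0, 0, 0, -4.8, 11.9, 0, 0]
    - [0, 0, 0, -4.8, 12, 0, 0]
    - [0, 0, 0, -4.8, 12, 0, 0]

```text
time: 44.0
position: [0.5618, 0.2135, 0.1248]
tool_rot: [2.318, 2.12, -0.0]
ft_force: [-0.7, 0.1, -3.4]
grip_width: 0.199
grip_force: 60.0
```

```bash
python3 - <<'E'
from h import *
go(560.7,213.4,73.6,85)
z=ctrl.get_state()['position'][2]-.0366
greens('side',z); greens('scene',z); greens('side',.0365)
E
```

```text
pose [561.8 213.5 124.8] yaw 84.9 tilt [ 0.02 -0.03] -> shift [-0.11 -0.01 -5.12] turn 0.1
side [422.2 322.7] [100.  82.] 84.7
side [569.4 308.2] [108.  90.] 84.9
side [744.7 299.7] [56. 89.] 80.8
scene [736.8 306.1] [50. 87.] 28.5
side [445.  318.1] [109.  89.] 84.7
side [605.5 301.6] [118.  98.] 84.9
```

Board 2 is at (569,308) and level. Lowering it, withdrawing the blade and raising it.

carry_out:
  steps:
    - [0, 0, 0, 0, 0, -0.5, 0]
    - [0, 0, 0, 0, 0, -1.5, 0]
    - [0, 0, 0, 0, 0, -2.5, 0]
    - [0, 0, 0, 0, 0, -3.4, 0]
    - [0, 0, 0, 0, 0, -4, 0]
    - [0, 0, 0, 0, 0, -4.4, 0]
    - [0, 0, 0, 0, 0, -4.6, 0]
    - [0, 0, 0, 0, 0, -4.75, 0]
    - [0, 0, 0, 0, 0, -4.9, 0]
    - [0, 0, 0, 0, 0, -5, 0]
    - [0, 0, 0, 0, 0, -5.1, 0]
    - [0, 0, 0, 0, 0, -5.2, 0]

```text
time: 45.35
position: [0.5618, 0.2142, 0.0732]
tool_rot: [2.318, 2.12, 0.001]
ft_force: [0.1, -0.3, -1.6]
grip_width: 0.198
grip_force: 60.0
```

carry_out:
  steps:
    - [0, 0, 0, 0, 0, -0.1, 0]
    - [0, 0, 0, 0, 0, -0.2, 0]
    - [0, 0, 0, 0, 0, -0.3, 0]
    - [0, 0, 0, 0, 0, -0.4, 0]
    - [0, 0, 0, 0, 0, -0.5, 0]
    - [0, 0, 0, 0, 0, -0.5, 0]
    - [0, 0, 0, 0, 0, -0.5, 0]

```text
time: 46.05
position: [0.5615, 0.214, 0.0678]
tool_rot: [2.318, 2.121, 0.0]
ft_force: [-0.3, -0.1, -1.7]
grip_width: 0.201
grip_force: 60.0
```

```bash
python3 - <<'E'
from h import *
go(560.7,213.4,68,85)
greens('side',.0365)
E
```

```text
pose [561.5 214.   67.8] yaw 84.9 tilt [0. 0.] -> shift [-0.08 -0.06  0.02] turn 0.1
side [445.  318.1] [109.  89.] 84.7
side [569.8 308.6] [109.  90.] 84.6
```

carry_out:
  steps:
    - [0, 0, 0, -0.1, -0.8, 0, 0]
    - [0, 0, 0, -0.2, -2, 0, 0]
    - [0, 0, 0, -0.3, -4, 0, 0]
    - [0, 0, 0, -0.5, -6, 0, 0]
    - [0, 0, 0, -0.7, -8, 0, 0]
    - [0, 0, 0, -0.9, -10, 0, 0]
    - [0, 0, 0, -1.05, -11.8, 0, 0]
    - [0, 0, 0, -1.05, -11.8, 0, 0]
    - [0, 0, 0, -1.05, -11.8, 0, 0]
    - [0, 0, 0, -1.05, -11.8, 4, 0]
    - [0, 0, 0, -1.05, -11.8, 8, 0]
    - [0, 0, 0, -1.05, -11.8, 8, 0]

```text
time: 47.3
position: [0.5546, 0.099, 0.1535]
tool_rot: [2.311, 2.119, 0.014]
ft_force: [1.4, 0.8, -1.2]
grip_width: 0.201
grip_force: 60.0
```

carry_out:
  steps:
    - [0, 0, 8.4, -8.5, -20, 0, 0]
    - [0, 0, 8.4, -8.5, -20, 0, 0]
    - [0, 0, 8.4, -8.5, -20, 0, 0]
    - [0, 0, 8.4, -8.5, -20, 0, 0]
    - [0, 0, 8.4, -8.5, -20, 0, 0]
    - [0, 0, 8.4, -17.4, -41.2, -2, 0]
    - [0, 0, 8.4, -17.4, -41.2, -4, 0]
    - [0, 0, 8.4, -17.4, -41.2, -4, 0]
    - [0, 0, 8.4, -17.4, -41.2, -4, 0]
    - [0, 0, 8.4, -17.4, -41.2, -4, 0]
    - [0, 0, 8.4, -17.4, -41.2, -4, 0]
    - [0, 0, 8.4, -17.4, -41.2, -4, 0]

```text
time: 48.5
position: [0.3771, -0.3153, 0.107]
tool_rot: [-2.156, -2.283, -0.002]
ft_force: [0.1, 0.6, -1.2]
grip_width: 0.198
grip_force: 60.0
```

carry_out:
  steps:
    - [0, 0, 0, 0, 0, 0, 0]
    - [0, 0, 0, 0, 0, 0, 0]
    - [0, 0, 0, 0, 0, 0, 0]

```text
time: 48.8
position: [0.3778, -0.315, 0.1081]
tool_rot: [2.153, 2.287, -0.0]
ft_force: [-0.3, 0.1, -1.9]
grip_width: 0.197
grip_force: 60.0
```

```bash
python3 - <<'E'
from h import *
go(377.1,-314.5,46,93.4)
greens('side',.0365)
E
```

```text
pose [ 377.8 -315.   108.1] yaw 93.5 tilt [ 0.02 -0.03] -> shift [-0.07  0.05 -6.21] turn -0.1
side [444.9 318. ] [109.  89.] 84.7
side [569.9 308.6] [109.  90.] 84.6
```

carry_out:
  steps:
    - [0, 0, 0, -0.1, 0, -2, 0]
    - [0, 0, 0, -0.1, 0, -4, 0]
    - [0, 0, 0, -0.1, 0, -5.2, 0]
    - [0, 0, 0, -0.1, 0, -5.7, 0]
    - [0, 0, 0, -0.1, 0, -5.9, 0]
    - [0, 0, 0, -0.1, 0, -6.1, 0]
    - [0, 0, 0, -0.1, 0, -6.2, 0]
    - [0, 0, 0, -0.1, 0, -6.2, 0]

```text
time: 49.65
position: [0.3762, -0.3163, 0.0462]
tool_rot: [2.156, 2.284, -0.0]
ft_force: [-0.1, -0.6, -1.7]
grip_width: 0.2
grip_force: 60.0
```

carry_out:
  steps:
    - [0, 0, 0, 0, 0, 0, 0.5]
    - [0, 0, 0, 0, 0, 0, 0.5]
    - [0, 0, 0, 0, 0, 0, 0.5]
    - [0, 0, 0, 0, 0, 0, 0.5]
    - [0, 0, 0, 0, 0, 0, 0.5]
    - [0, 0, 0, 0, 0, 2, 0.5]
    - [0, 0, 0, 0, 0, 5, 0.5]
    - [0, 0, 0, 0, 0, 10, 0.5]
    - [0, 0, 0, 0, 0, 16, 0.5]
    - [0, 0, 0, 3, -15, 18, 0.5]
    - [0, 0, 0, 3, -15, 18, 0.5]
    - [0, 0, 0, 3, -15, 18, 0.5]

```text
time: 50.85
position: [0.405, -0.4625, 0.2262]
tool_rot: [2.155, 2.283, -0.002]
ft_force: [0.0, 0.3, 1.0]
grip_width: 0.502
grip_force: 0.0
```

```bash
python3 - <<'E'
from h import *
grab('side','sdF.png'); grab('scene','scF.png')
a=cv2.imread('pics/scF.png');b=cv2.imread('pics/sdF.png')
cv2.imwrite('pics/cF.png',np.vstack([np.hstack([cv2.resize(a,(400,300)),cv2.resize(b,(400,300))]),np.hstack([cv2.resize(b[245:415,60:290],(400,296)),cv2.resize(b[100:260,330:546],(400,296))])]))
E
```

```text
(no output)
```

View pics/cF.png

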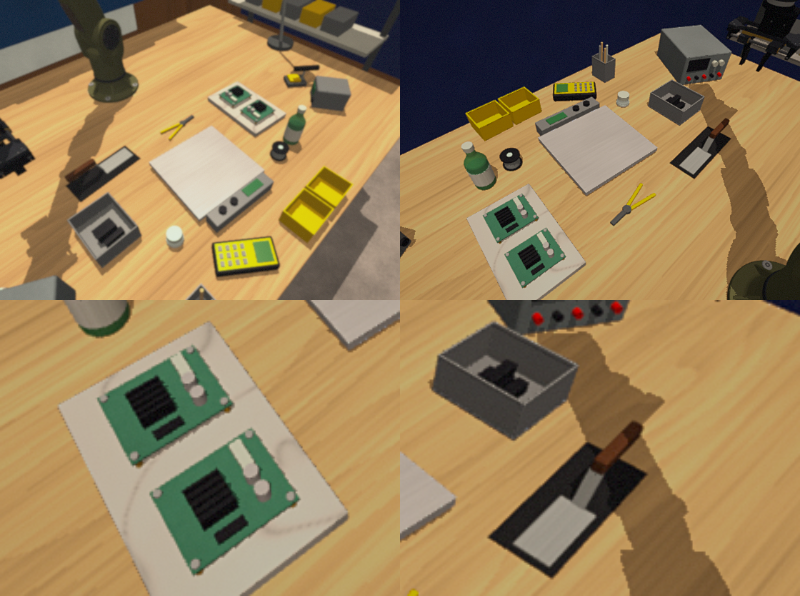

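The plate is bare, both boards stand wholly on the slab (crop at lower left), the offcuts are in the bin and the lifter stands on the mat. Handing in.

```bash
python3 -c "
from bench import ctrl
print(ctrl.close_job())"
```

```text
the job is handed in; nothing more can be done
None
```

Job handed in at about 51 s of robot time: both boards stand wholly on the slab, all four offcuts found are in the bin, the lifter is on its blade on the mat, and the other items were left alone; no verdict was shown.

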